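# Free the hidden push-push lock and open the dust-port shutter

### The job

Open the sliding shutter of the blue dust-extraction box all the way. It is held shut by one of the two push-push locks under the orange dust caps: you cannot see which, so tell by touch, from how far a cap gives before it resists, and click that lock free, leaving the other free too. Leave the other things on the bench where they are.

Things in the scene. Friction and masses are not known exactly. Their poses are not given: they have to be found in the camera images.
- port_box: Blue sheet-metal dust-extraction box, fixed to the bench, 135 mm deep (x), 400 wide (y), 261 high with its hood. Origin: centre of its underside on the bench; x to its back (away from the robot at zero yaw), y along its width to the robot's left, z up. Its aluminium panel slopes 28 degrees from level, low edge to the robot. On it in a row along y: orange cap, steel shutter over a port, orange cap.
- panel_mid (a point): Centre of the panel's surface, middle of the row of caps and shutter; fixed to the box and with its axes. The panel's outward normal is (-0.469, 0, 0.883) in the box's axes; caps move along it, and under the hood the gripper has to come in along it, tilted about 28 degrees.
- cap_left (a point): Centre of the flat top of the orange cap at the box's +y end, at rest (fixed to the box, does not follow the cap). Cap: 27 mm diameter (flat top 22), standing 22 mm off the panel, in a dark collar 42 mm wide, 6 high; pushes in along the panel's normal by about 14 mm. A weak spring (under 2 N) always returns it to this height, whatever its lock does: exactly one lock is engaged at the start.
- cap_right (a point): The same for the identical cap at the -y end, 260 mm away. Each cap hides a lock. Lock FREE: after 2 mm of easy travel it meets the lock's plunger (about 7 N, 10 N at 12 mm). Lock ENGAGED: it gives easily (under 2 N) for 8 mm, then about 9 N. Each press home to the stop (about 13.5 mm; 12 N, hard stop from 15 N) and release switches that lock over; presses under 11 mm change nothing.
- shutter (a joint): Travel of the steel shutter along the box's +y, in m: 0 shut (start), 0.070 fully open at its stop. It needs about 2 N when both locks are free; with a lock engaged it gives only 2 or 3 mm and cannot be forced.
- shutter_grip (a point): Centre of the top of the black upright grip bar on the shutter; moves with it. The bar is 14 mm thick along the box's y, 45 mm long up the slope, and stands out 39 mm from the panel along its normal (the lowest 8 mm is a wider foot, 24 mm along y). Pinch it across its thickness, or push it from its -y side, to slide the shutter.
- hood_edge (a point): Middle of the hood's front lower edge; the edge runs along the box's y over its full width, 165 mm above and 12 mm in front of the row of caps. The hood blocks a gripper that points straight down.
- bar_clamp: Bystander: small bar clamp lying flat, 89 x 176 x 26 mm, origin centre of its underside.
- block_long: Bystander: hardwood block 58 x 180 x 46 mm, origin centre of its underside.
- round_brush: Bystander: paint brush 23 x 201 x 18 mm, origin centre of its underside.
- folding_rule: Bystander: folded wooden rule 16 x 203 x 15 mm, origin centre of its underside.

How it is judged (in metres and radians):
At the end, for the whole second after the job is handed in: The shutter stands fully open (joint at least 0.064 of 0.070 m) and at rest (value of joint shutter above 0.064 m and velocity of joint shutter below 0.01 m/s); the robot touches nothing.
It fails at once if a bystander is moved by more than 30 mm (distance of any of bar_clamp, block_long, round_brush, folding_rule from where it was at the start of the episode above 0.03 m).
It also fails if it takes over 48 s, if anything falls off the work surface, if the arm or the gripper's body presses on something with over 40 N, if the wrist force passes 120 N, or if a joint passes its speed limit or range.

### The arm

A 6-joint arm with a two-finger parallel gripper is mounted at the origin on the work surface; the furniture and walls round the work are solid. World frame = base frame: x ahead of the robot, y to its left, z up, the work surface at z = 0. Lengths are in m, angles in degrees, forces in N, time in s.
With the tool pointing down it reaches from about 0.35 to 0.875 m from the base axis. Payload 4.2 kg.
Tool frame: the origin (TCP) lies on the front face of the gripper's body, between the roots of the fingers; the fingertips stand 70 mm ahead of it and the grasp point (between the pads) lies 51 mm ahead of it; z points along the fingers, y is the line along which they close (so a half turn about z gives the same grasp; the last joint's range is limited). The gripper opens to 87 mm and grips with 3 to 60 N. Pads are 19 mm wide; open, the fingers measure 117 mm over their backs; the gripper's body (75 mm by 190 mm) begins 51 mm behind the grasp point.
Start: joints at [-52.047, 22.042, 0.453, 0, -68.411, -14.817], TCP at [0.246, -0.575, 0.292] pointing down, gripper open.
Joint ranges: [-179.83, 179.83], [-69.29, 118.12], [-61.27, 80.66], [-181.25, 117.63], [-171.15, -9.14], [-177.46, 177.46]. Speed limits (degrees/s): [159.86, 159.86, 180, 180, 180, 180].

### API

Orientations are given as a 3x3 rotation matrix whose columns are the frame's x, y, z axes.
In Python, from station import r gives the robot as it stands.
- The arm moves only by the shell command python3 -m pendant 'ROWS' [OPENING]. ROWS is JSON, a list of rows, each a list of 2 entries, a list of its own where there are three numbers: the shift along the tool's x, y, z in mm, then the turn, a rotation vector about the tool's x, y, z in rad. A call has 1 to 10 rows; each row is the pose to reach, as a shift and turn from the pose commanded when the call began, along the tool's axes at that moment; what a row does not reach only later rows make up. A row lasts 1/10 s, in which the tool goes at most 50 mm and 8.59 degrees, less where a joint would pass 70% of its speed; a pose out of reach is approached as far as the arm can. A call with a gripper value outside its range is refused whole. OPENING is the opening, from 0 (shut) to 1 (fully open), set as the call begins (- or left out, the last holds). The fingers move at their own pace and stop on an object; the grip force is fixed at half the most. Time passes only in rows, so rows that repeat a pose let the fingers close. It gives the time, the measured TCP pose, the force, the opening and the grip force at its end, in the units of the state.
- r.sense(): the state, without advancing time (a new reading comes with each control period).
- r.capture(name): name is "scene" or "side" or "wrist"; returns a dict with "frame" (400x640x3 uint8, red, green, blue), "vertical_fov" (degrees; the focal length in pixels is half the picture's height over the tangent of half this angle, whatever the lens; pixels are square), "cx", "cy" (the principal point, pixels), "rvec" (rotation vector, rad) and "tvec" (3), from world to camera coordinates, as OpenCV has them. Camera axes: x right, y down, z forward; pixel columns grow to the right and rows downward; lengths in m; the calibration is good to about 2 mm. The wrist camera is an equidistant fisheye: a pixel r from the principal point sees the ray r / f radians off the axis. A picture is of the moment at which its call begins. There is no depth.
- r.finish_job(): hands the job in; it is judged then, once.
The state is a dict: "time_s": time; "joints": joint angles; "joint_velocities": joint speeds; "effort": joint torques, N m; "tcp_pos": TCP position; "ee_rot": TCP orientation; "wrist_force": force on the tool from outside, world axes, zero at the start; "moment": the same for the moment, N m; "gripper_width": opening from 0.0 (shut) to 1.0 (fully open); "gripper_force": force on a finger pad.
Only numpy, scipy, OpenCV 4.12 (cv2) and the standard library are available. Lean on these libraries where they do the work, as an engineer would, in place of code of your own. Each camera call takes 0.05 s, during which the arm holds its last target. There are 200 camera calls.

## Working session

There is one attempt and no reset: what is moved stays moved. The work goes in short steps, Python scripts to look and compute and a shell command to move; the robot and the scene stay as the last step left them, time stands still between calls to the robot, and variables do not carry over. Pictures are saved under pics/ and viewed, at most 10 in all, crops included, and the job is handed in when it is done.

```bash
mkdir -p pics; python3 - <<'E'
from station import r
import cv2,json
for n in("scene","side"):
    c=r.capture(n);cv2.imwrite(f"pics/{n}0.png",c["frame"][:,:,::-1])
    print(n,c["vertical_fov"],c["cx"],c["cy"],c["rvec"],c["tvec"])
s=r.sense();print(s["time_s"],s["tcp_pos"],s["ee_rot"])
E
```

```text
scene 50.5479982637562 317.37364830282786 202.83452204461088 [ 2.08924554 -1.14326439  0.49520655] [-0.29655348  0.40421358  1.13791169]
side 42.091659110321004 314.3835314628144 198.83025119775374 [ 2.00503912 -0.97889195  0.52156552] [-0.33993804  0.37269462  1.51910064]
0.1 [ 0.24542479 -0.57435348  0.29128382] [[-9.19640364e-01 -3.92760547e-01 -8.68202364e-04]
 [-3.92761490e-01  9.19638720e-01  1.74231567e-03]
 [ 1.14119654e-04  1.94330027e-03 -9.99998105e-01]]
```

View pics/scene0.png

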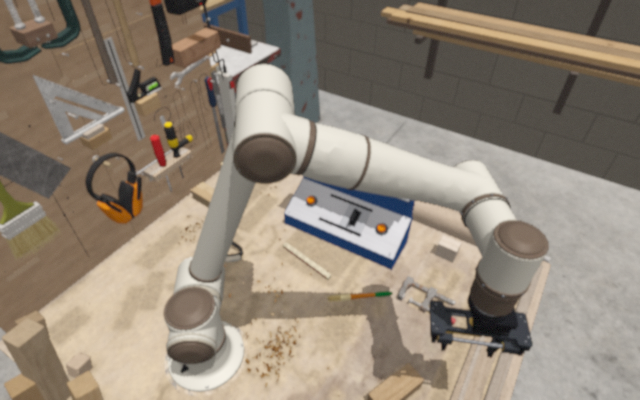

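View pics/side0.png

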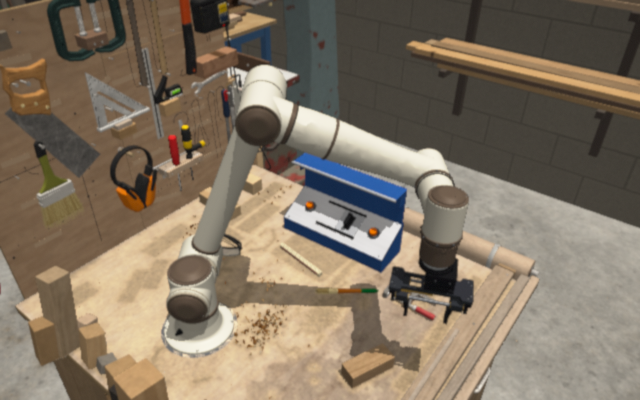

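Scene view: the box is at the far side, with caps at about (311,200) and (381,229) and the grip at about (355,215). Side view: caps at about (310,205) and (373,232). Next I triangulate the caps by colour.

```bash
cat >h.py <<'E'
import numpy as np,cv2
from station import r
from scipy.optimize import least_squares
from scipy.spatial.transform import Rotation as R
N=np.array([-.469,0,.883])
def proj(c,P):
    f=200/np.tan(np.radians(c["vertical_fov"]/2))
    q=R.from_rotvec(np.ravel(c["rvec"])).apply(np.atleast_2d(P))+np.ravel(c["tvec"])
    if c.get("fish"):
        rho=np.hypot(q[:,0],q[:,1]);k=np.arctan2(rho,q[:,2])/rho
    else: k=1/q[:,2]
    return np.c_[f*k*q[:,0]+c["cx"],f*k*q[:,1]+c["cy"]]
def orange(c,amin=15):
    h=cv2.cvtColor(c["frame"],cv2.COLOR_RGB2HSV)
    m=cv2.inRange(h,(5,170,120),(18,255,255))
    n,_,st,ce=cv2.connectedComponentsWithStats(m)
    return [(ce[i].round(1),st[i,4]) for i in range(1,n) if st[i,4]>=amin]
E
python3 - <<'E'
from h import *
C={n:r.capture(n) for n in("scene","side")}
ob={}
for n,c in C.items():
    o=[(p,a) for p,a in orange(c) if 280<p[0]<400 and 190<p[1]<240];print(n,o)
    ob[n]=np.array(sorted([p.tolist() for p,a in o]))
def caps(v,d=-.006):
    z=R.from_euler('z',v[3]);m=np.array(v[:3])
    return m+z.apply(np.array([[0,.13,0],[0,-.13,0]])+d*N)
f=lambda v:np.concatenate([(proj(C[n],caps(v))-ob[n]).ravel() for n in C])
s=least_squares(f,[.8,0,.1,0]);print(s.x,s.fun.round(1))
print(caps(s.x,0))
for n,c in C.items():
    p=proj(c,caps(s.x)).mean(0).astype(int)
    im=c["frame"][p[1]-60:p[1]+70,p[0]-90:p[0]+90,::-1]
    cv2.imwrite(f"pics/c_{n}.png",cv2.resize(im,None,fx=4,fy=4,interpolation=cv2.INTER_CUBIC));print(n,p)
E
```

```text
scene [(array([310.4, 199.8]), np.int32(40)), (array([380.9, 228. ]), np.int32(50))]
side [(array([309.1, 204.5]), np.int32(36)), (array([372.7, 231.4]), np.int32(42))]
[ 0.57344044 -0.09136315  0.10386663  0.04274753] [ 0.6 -0.3  0.7 -0.4 -0.6  0.4 -0.8  0.3]
[[ 0.56788495  0.03851809  0.10386663]
 [ 0.57899592 -0.22124439  0.10386663]]
scene [346 213]
side [340 218]
```

View pics/c_side.png

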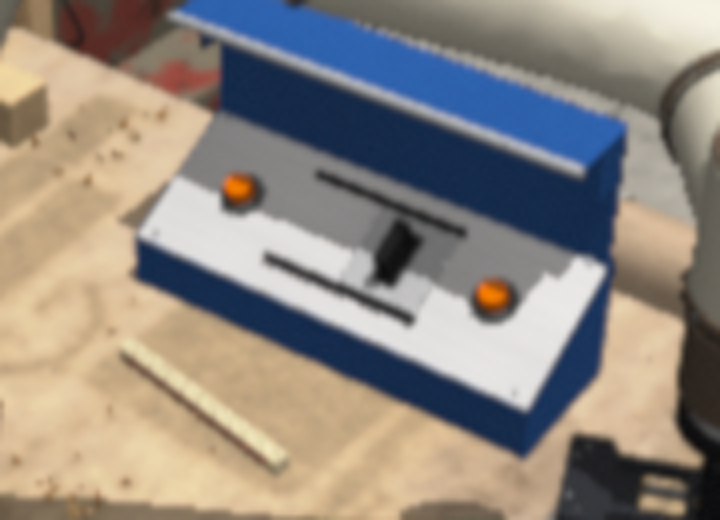

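Side crop: caps at about (240,188) and (493,297), the grip at about (400,250) right of the middle, and the folding rule in front of the box on the left. I'll plan a hover over the right cap, tilted.

```bash
cat >>h.py <<'E'
def frame(yaw):
    z=R.from_euler('z',yaw).apply(-N/np.linalg.norm(N));y=np.array([-np.sin(yaw),np.cos(yaw),0])
    return np.c_[np.cross(y,z),y,z]
def delta(p,yaw):  # tcp target
    s=r.sense();A=np.array(s["ee_rot"]);
    print("shift",(A.T@(np.array(p)-s["tcp_pos"])*1e3).round(1),"turn",R.from_matrix(A.T@frame(yaw)).as_rotvec().round(4))
def wcap():
    c=r.capture("wrist");c["fish"]=1;return c
E
python3 - <<'E'
from h import *
yaw=.043;z=frame(yaw)[:,2];x=frame(yaw)[:,0]
delta(np.array([.579,-.2212,.1039])-.135*z+.01*x,yaw)
E
```

```text
shift [-378.   219.2   73.4] turn [ 0.0893 -0.4832  0.3532]
```

```bash
python3 -m pendant '[[[-40,25,8],[0.01,-0.05,0.035]],[[-80,50,16],[0.02,-0.1,0.07]],[[-120,70,24],[0.03,-0.15,0.11]],[[-160,95,31],[0.04,-0.2,0.15]],[[-200,117,39],[0.047,-0.255,0.187]],[[-240,140,47],[0.057,-0.305,0.225]],[[-280,163,54],[0.066,-0.36,0.262]],[[-320,186,62],[0.075,-0.41,0.3]],[[-355,205,69],[0.084,-0.455,0.33]],[[-378,219,73],[0.0893,-0.483,0.353]]]' 0
python3 -m pendant '[[[0,0,0],[0,0,0]],[[0,0,0],[0,0,0]],[[0,0,0],[0,0,0]]]'
python3 - <<'E'
from h import *
c=wcap();cv2.imwrite("pics/w1.png",c["frame"][:,:,::-1]);print(orange(c))
print(c["vertical_fov"],c["cx"],c["cy"])
yaw=.043
for q in([.5679,.0385,.1039],[.579,-.2212,.1039]):print(proj(c,np.array(q)+.005*frame(yaw)[:,2]))
s=r.sense();print(s["tcp_pos"],s["wrist_force"],s["time_s"]);print(np.array(s["ee_rot"]).round(3))
E
```

```text
time_s: 1.2
tcp_pos: [0.5079, -0.2227, 0.2188]
ee_rot: [[-0.882, -0.044, 0.47], [-0.039, 0.999, 0.02], [-0.47, -0.0, -0.882]]
wrist_force: [-0.7, -0.2, -0.3]
gripper_width: 0.169
gripper_force: 0.0
time_s: 1.5
tcp_pos: [0.507, -0.2254, 0.2195]
ee_rot: [[-0.882, -0.043, 0.469], [-0.039, 0.999, 0.019], [-0.47, -0.002, -0.883]]
wrist_force: [-0.7, -0.5, 0.1]
gripper_width: 0.012
gripper_force: 0.0
[(array([609.2, 184.3]), np.int32(15)), (array([574.3, 216.2]), np.int32(304)), (array([318.2, 217.1]), np.int32(493))]
65.70646984690485 317.0105652728037 197.43351920263578
[[570.48418902 213.50828583]]
[[319.37215597 217.9287347 ]]
[ 0.50697315 -0.22565435  0.21961021] [-0.2745458   0.02002067 -0.38188375] 1.55
[[-0.882 -0.042  0.469]
 [-0.038  0.999  0.018]
 [-0.47  -0.002 -0.883]]
```

View pics/w1.png

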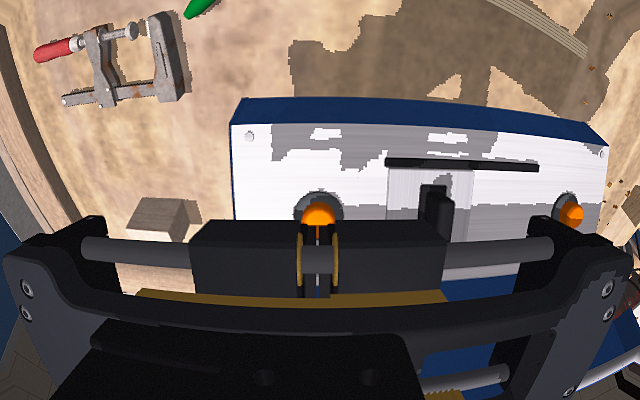

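The wrist view shows the right cap at (318,217) right ahead of the closed fingers, within about 1 mm of the prediction. I go down to just above it and then feel.

```bash
python3 - <<'E'
from h import *
yaw=.043;z=frame(yaw)[:,2]
delta(np.array([.579,-.2212,.1039])-.07*z,yaw)
E
python3 -m pendant '[[[-5,1,10],[0,0,0]],[[-9,1,25],[0,0,0]],[[-9,1,40],[0,0,0]],[[-9,1,52],[0,0,0]],[[-9,1,58],[0,0,0]],[[-9,1,58],[0,0,0]],[[-9,1,58],[0,0,0]],[[-9,1,58],[0,0,0]]]'
python3 - <<'E'
from h import *
yaw=.043;z=frame(yaw)[:,2]
delta(np.array([.579,-.2212,.1039])-.07*z,yaw)
c=wcap();cv2.imwrite("pics/w2.png",c["frame"][150:300,200:450,::-1].repeat(3,0).repeat(3,1))
E
```

```text
shift [-9.4  1.5 66. ] turn [-0.0018  0.0008 -0.    ]
time_s: 2.35
tcp_pos: [0.5423, -0.2224, 0.1728]
ee_rot: [[-0.882, -0.043, 0.47], [-0.039, 0.999, 0.019], [-0.47, -0.002, -0.883]]
wrist_force: [0.3, -0.5, -0.4]
gripper_width: 0.002
gripper_force: 0.0
shift [-0.1 -0.4  8.1] turn [-0.0013  0.0013  0.001 ]
```

View pics/w2.png

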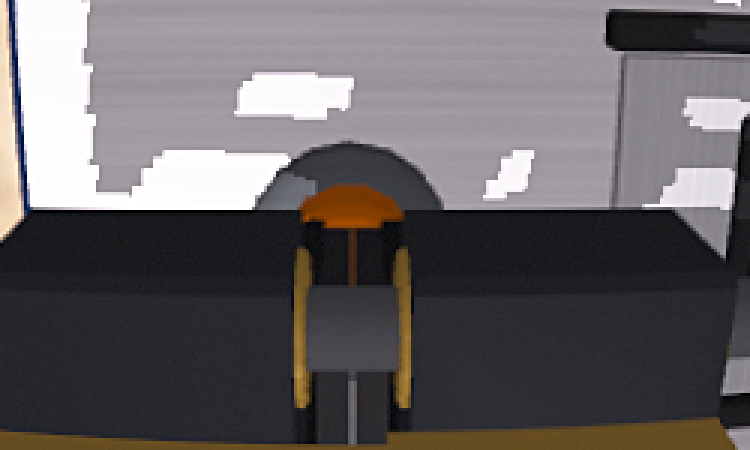

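The tip is centred on the cap. I'll feel in small steps.

```bash
python3 -m pendant '[[[0,0,4],[0,0,0]],[[0,0,7],[0,0,0]],[[0,0,9],[0,0,0]],[[0,0,9],[0,0,0]]]' | grep -E "tcp|wrist"
python3 -m pendant '[[[0,0,1.5],[0,0,0]],[[0,0,1.5],[0,0,0]],[[0,0,1.5],[0,0,0]]]' | grep -E "tcp|wrist"
python3 -m pendant '[[[0,0,1.5],[0,0,0]],[[0,0,1.5],[0,0,0]],[[0,0,1.5],[0,0,0]]]' | grep -E "tcp|wrist"
python3 -m pendant '[[[0,0,1],[0,0,0]],[[0,0,1],[0,0,0]],[[0,0,1],[0,0,0]]]' | grep -E "tcp|wrist"
```

```text
tcp_pos: [0.5467, -0.2223, 0.1653]
wrist_force: [-4.9, 0.6, 7.9]
tcp_pos: [0.5473, -0.2222, 0.1642]
wrist_force: [-4.8, -0.3, 6.9]
tcp_pos: [0.548, -0.2222, 0.163]
wrist_force: [-5.0, 1.4, 8.5]
tcp_pos: [0.5484, -0.2222, 0.1622]
wrist_force: [-5.4, 1.7, 7.5]
```

About 9 N right at first contact, which suggests FREE. I'll back off to check how long the easy travel is.

```bash
python3 -m pendant '[[[0,0,-5],[0,0,0]],[[0,0,-5],[0,0,0]],[[0,0,-5],[0,0,0]],[[0,0,-5],[0,0,0]]]' | grep -E "tcp|wrist"
for i in 1 2 3; do python3 -m pendant '[[[0,0,-1.5],[0,0,0]],[[0,0,-1.5],[0,0,0]],[[0,0,-1.5],[0,0,0]]]' | grep -E "tcp|wrist"; done
```

```text
tcp_pos: [0.5461, -0.2223, 0.1665]
wrist_force: [-3.5, 0.5, 6.5]
tcp_pos: [0.5455, -0.2223, 0.1678]
wrist_force: [-4.4, 1.2, 6.2]
tcp_pos: [0.5448, -0.2224, 0.169]
wrist_force: [-2.5, 0.9, 6.0]
tcp_pos: [0.5441, -0.2223, 0.1693]
wrist_force: [-0.7, 1.1, 1.8]
```

The force rises just after contact, at about 6.5 N, and runs smoothly for about 8 mm, with no stop: the right lock is FREE. So the left one is engaged. I retract 40 mm, which clears the bar, and cross over.

```bash
python3 -m pendant '[[[0,0,-20],[0,0,0]],[[4,0,-45],[0,0,0]],[[8,0,-60],[0,0,0]],[[8,40,-60],[0,0,0]],[[8,80,-60],[0,0,0]],[[8,120,-60],[0,0,0]],[[8,160,-60],[0,0,0]],[[8,200,-60],[0,0,0]],[[8,235,-60],[0,0,0]],[[8,260,-60],[0,0,0]]]'
python3 -m pendant '[[[0,0,0],[0,0,0]],[[0,0,0],[0,0,0]],[[0,0,0],[0,0,0]]]'
python3 - <<'E'
from h import *
c=wcap();print(orange(c))
yaw=.043
for q in([.5679,.0385,.1039],[.579,-.2212,.1039]):print(proj(c,np.array(q)+.005*frame(yaw)[:,2]))
cv2.imwrite("pics/w3.png",c["frame"][:,:,::-1])
delta(np.array([.5679,.0385,.1039])-.07*frame(yaw)[:,2],yaw)
E
```

```text
time_s: 6.0
tcp_pos: [0.4999, 0.017, 0.224]
ee_rot: [[-0.886, -0.043, 0.461], [-0.039, 0.999, 0.018], [-0.462, -0.002, -0.887]]
wrist_force: [1.9, 0.0, 0.9]
gripper_width: 0.004
gripper_force: 0.0
time_s: 6.3
tcp_pos: [0.5007, 0.015, 0.2243]
ee_rot: [[-0.886, -0.042, 0.462], [-0.038, 0.999, 0.018], [-0.462, -0.002, -0.887]]
wrist_force: [0.1, 0.4, 0.4]
gripper_width: 0.004
gripper_force: 0.0
[(array([37. , 14.8]), np.int32(292)), (array([614.2,   1.7]), np.int32(20)), (array([608.5,  12.3]), np.int32(28)), (array([394.2,  21.2]), np.int32(31)), (array([499.5, 177.1]), np.int32(15)), (array([ 74.4, 210.6]), np.int32(316)), (array([343.1, 210.3]), np.int32(572))]
[[343.9766989  211.58796635]]
[[ 79.67315328 208.57507239]]
shift [-4.1 20.9 68.3] turn [-0.0023 -0.0076 -0.0007]
```

View pics/w3.png

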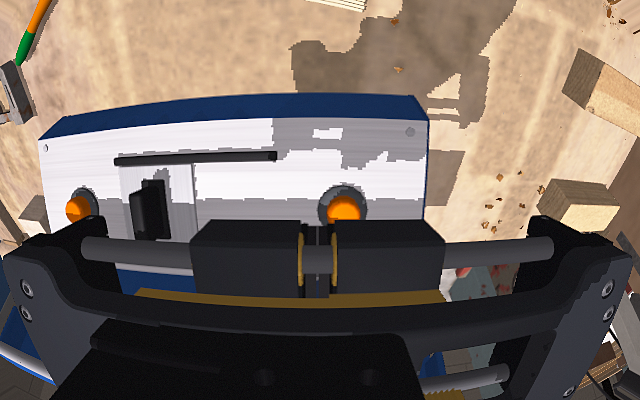

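The cap is at (343,210), 21 mm to the tool's +y, because the last move fell short; that matches the prediction. I correct and feel the left cap.

```bash
python3 -m pendant '[[[-4,10.5,5],[0,0,0]],[[-4,20.5,20],[0,0,0]],[[-4,20.5,40],[0,0,0]],[[-4,20.5,53],[0,-0.007,0]],[[-4,20.5,57],[0,-0.007,0]],[[-4,20.5,57],[0,-0.007,0]],[[-4,20.5,57],[0,-0.007,0]],[[-4,20.5,57],[0,-0.007,0]]]' | grep -E "tcp|wrist"
python3 - <<'E'
from h import *
delta(np.array([.5679,.0385,.1039])-.07*frame(.043)[:,2],.043)
E
for i in 1 2 3; do python3 -m pendant '[[[0,0,2],[0,0,0]],[[0,0,2],[0,0,0]],[[0,0,2],[0,0,0]],[[0,0,2],[0,0,0]]]' | grep -E "tcp|wrist"; done
```

```text
tcp_pos: [0.5364, 0.0355, 0.2019]
wrist_force: [-0.9, 0.6, 0.1]
shift [16.8  1.6 32. ] turn [ 0.0029 -0.0405  0.0002]
tcp_pos: [0.5379, 0.0358, 0.2008]
wrist_force: [0.5, -0.0, 0.0]
tcp_pos: [0.539, 0.0358, 0.1997]
wrist_force: [0.8, -0.8, -0.2]
tcp_pos: [0.5401, 0.0358, 0.1987]
wrist_force: [0.2, -0.0, -0.6]
```

```bash
python3 - <<'E'
from h import *
s=r.sense();print(np.round(s["joints"],1),np.round(s["joint_velocities"],1),s["wrist_force"],s["time_s"],s["tcp_pos"]);print(np.array(s["ee_rot"]).round(3))
E
```

```text
[  18.5   11.2  -47.8   46.3   -9.2 -150.5] [-0.1 -0.   0.1  0.1 -0.  -0.1] [ 0.23061793 -0.04772244 -0.57560098] 8.35 [0.54011409 0.0357868  0.19869615]
[[-0.902 -0.045  0.429]
 [-0.039  0.999  0.022]
 [-0.429  0.003 -0.903]]
```

Joint 5 sits at its limit (-9.1°): the forearm is almost in line with the tool. I need a different lean of the tool, so I work out the wrist angles.

```bash
cat >k.py <<'E'
from h import *
E_=R.from_euler
def fk(j,s4,s6,off):
    return E_('z',j[0],degrees=True)*E_('y',j[1]-j[2],degrees=True)*E_('x',s4*j[3],degrees=True)*E_('y',-j[4],degrees=True)*E_('y',90,degrees=True)*E_('z',s6*j[5]+off,degrees=True)
E
python3 - <<'E'
from k import *
s=r.sense();J0=[-52.047,22.042,.453,0,-68.411,-14.817]
A0=R.from_matrix([[-.9196,-.3928,0],[-.3928,.9196,0],[0,0,-1.]]);A=R.from_matrix(s["ee_rot"])
best=[]
for s4 in(1,-1):
  for s6 in(1,-1):
    for off in range(-180,180,5):
      e=max((fk(J0,s4,s6,off).inv()*A0).magnitude(),(fk(s["joints"],s4,s6,off).inv()*A).magnitude());best.append((np.degrees(e),s4,s6,off))
best.sort();print(best[:2]);_,s4,s6,off=best[0]
j=s["joints"]
F=R.from_matrix(frame(.043))
for lean in(-.35,-.3,0,.1,.15,.2):
  for up in(0,-.09,.09):
   for half in(0,np.pi):
    T=F*R.from_rotvec([0,0,0])*E_('x',lean)*E_('y',up)*E_('z',half)
    M=(E_('z',j[0],degrees=True)*E_('y',j[1]-j[2],degrees=True)).inv()*T*E_('z',-off,degrees=True)
    # M = Rx(s4 j4) Ry(90-j5) Rz(s6 j6)
    a=M.as_euler('XYZ',degrees=True)
    for v in(a,[a[0]+180,180-a[1],a[2]+180]):
      w=lambda t:(t+180)%360-180
      q=np.array([w(s4*v[0]),w(90-v[1]),w(s6*v[2])])
      if -171<q[1]<-9.14 and -181<q[0]<117.6:print(lean,up,round(half),q.round(0))
E
```

```text
[(np.float64(0.006625426671380843), -1, -1, -90), (np.float64(5.000000000000009), -1, -1, -85)]
-0.35 0 0 [-95. -12. -10.]
-0.35 0 3 [-95. -12. 170.]
-0.35 -0.09 0 [-120.  -12.   15.]
-0.35 -0.09 3 [-120.  -12. -165.]
-0.35 0.09 0 [-73. -14. -31.]
-0.35 0.09 3 [-73. -14. 149.]
-0.3 0 0 [-92.  -9. -12.]
-0.3 0 3 [-92.  -9. 168.]
-0.3 -0.09 0 [-124.  -10.   19.]
-0.3 -0.09 3 [-124.  -10. -161.]
-0.3 0.09 0 [-66. -11. -38.]
-0.3 0.09 3 [-66. -11. 142.]
0 0.09 0 [  35.  -11. -139.]
0 0.09 3 [ 35. -11.  41.]
0.1 0 0 [  68.  -14. -172.]
0.1 0 3 [ 68. -14.   8.]
0.1 -0.09 0 [ 89. -14. 168.]
0.1 -0.09 3 [ 89. -14. -12.]
0.1 0.09 0 [  49.  -16. -153.]
0.1 0.09 3 [ 49. -16.  27.]
0.15 0 0 [  69.  -17. -173.]
0.15 0 3 [ 69. -17.   7.]
0.15 -0.09 0 [ 87. -17. 170.]
0.15 -0.09 3 [ 87. -17. -10.]
0.15 0.09 0 [  53.  -18. -157.]
0.15 0.09 3 [ 53. -18.  23.]
0.2 0 0 [  70.  -20. -174.]
0.2 0 3 [ 70. -20.   6.]
0.2 -0.09 0 [ 86. -20. 172.]
0.2 -0.09 3 [ 86. -20.  -8.]
0.2 0.09 0 [  56.  -21. -161.]
0.2 0.09 3 [ 56. -21.  19.]
```

```bash
cat >>k.py <<'E'
TOP=np.array([.5679,.0385,.1039])+.006*N
B=frame(.043)
def to(u,v,h,lean=.1,up=.05,base=TOP):
    """tip at base + u downslope + v box-y + h outward"""
    T=(R.from_matrix(B)*E_('x',lean)*E_('y',up)).as_matrix()
    p=base+B@np.array([u,v,-h])-.07*T[:,2]
    s=r.sense();A=np.array(s["ee_rot"])
    print("shift",(A.T@(p-s["tcp_pos"])*1e3).round(1),"turn",R.from_matrix(A.T@T).as_rotvec().round(3))
    t=B.T@(s["tcp_pos"]+.07*A[:,2]-base)*1e3;print("tip now u,v,h",t.round(1)*[1,1,-1],"j",np.round(s["joints"],0),"f",np.round(B.T@s["wrist_force"],1))
E
python3 - <<'E'
from k import *
to(0,0,20)
E
```

```text
shift [   909.8     78.6 -19957.9] turn [0.103 0.005 0.005]
tip now u,v,h [-16.7  -1.4  20.9] j [  19.   11.  -48.   46.   -9. -150.] f [ 0.1 -0.1  0.6]
```

Units slip: h and the other offsets should be in mm. Fixing that.

```bash
sed -i 's/np.array(\[u,v,-h\])/np.array([u,v,-h])\/1e3/' k.py
python3 - <<'E'
from k import *
to(0,0,20)
E
```

```text
shift [16.3  8.6  2. ] turn [0.103 0.005 0.005]
tip now u,v,h [-16.7  -1.4  20.9] j [  19.   11.  -48.   46.   -9. -150.] f [ 0.1 -0.1  0.6]
```

```bash
python3 -m pendant '[[[4,3,0],[0.05,0,0]],[[8,6,0],[0.1,0.005,0.005]],[[12,8.6,1],[0.103,0.005,0.005]],[[16.3,8.6,2],[0.103,0.005,0.005]],[[16.3,8.6,2],[0.103,0.005,0.005]],[[16.3,8.6,2],[0.103,0.005,0.005]],[[16.3,8.6,2],[0.103,0.005,0.005]]]' | grep wrist
python3 - <<'E'
from k import *
to(0,0,6)
E
```

```text
wrist_force: [-0.1, 0.1, 0.2]
shift [ 0.6  1.5 15. ] turn [ 0.001 -0.001  0.   ]
tip now u,v,h [-1.3  0.1 21. ] j [  13.   11.  -53.   78.  -10. -177.] f [-0.   0.1 -0.2]
```

Joint 6 is now near its limit because the wrist offset shifts joint 1. I fit a quick full kinematic model to the samples I have and choose a lean with margin.

```bash
cat >>k.py <<'E'
def fkp(j,L):
    o1,h,a0,L1,L2,e,o2,t=L
    r1=E_('z',j[0],degrees=True);r2=r1*E_('y',j[1],degrees=True);r3=r1*E_('y',j[1]-j[2],degrees=True);r4=r3*E_('x',-j[3],degrees=True);r5=r4*E_('y',-j[4],degrees=True)
    return r1.apply([a0,o1,h])+r2.apply([0,0,L1])+r3.apply([L2,0,e])+r4.apply([0,o2,0])+r5.apply([t,0,0])
S=[([-52.047,22.042,.453,0,-68.411,-14.817],[.246,-.575,.292]),([18.5,11.2,-47.8,46.3,-9.2,-150.5],[.5401,.0358,.1987])]
E
python3 - <<'E'
from k import *
s=r.sense();print(np.round(s["joints"],2).tolist(),np.round(s["tcp_pos"],4).tolist())
S.append((s["joints"],s["tcp_pos"]))
L0=[0,.3,0,.4,.4,0,.1,.2]
f=lambda L:np.concatenate([np.concatenate([(fkp(j,L)-p)*1e3 for j,p in S]),(np.array(L)-L0)*np.array([3,1,10,1,1,10,1,1])])
q=least_squares(f,L0);print(q.x.round(3),q.fun[:9].round(1))
L=q.x
def ik(T,p,j0):
    g=lambda j:np.r_[(fkp(j,L)-p)*100,(fk(j,-1,-1,-90).inv()*T).as_rotvec()*30]
    return least_squares(g,j0)
for lean in(0,.05,.1,-.1):
  for up in(0.05,.1,.13,-.1):
    T=R.from_matrix(B)*E_('x',lean)*E_('y',up)
    o=[lean,up]
    for nm,v in(("L",0),("g1",-165),("g2",-95)):
      p=TOP+B@np.array([0,v,-2])/1e3-.07*T.as_matrix()[:,2]
      q=ik(T,p,[15,11,-50,46,-12,-150]);o.append((nm,q.x[3:].round(0).tolist(),round(q.cost,2)))
    print(*o)
E
```

```text
[12.97, 10.63, -53.41, 77.63, -10.26, -177.38] [0.5266, 0.0439, 0.1915]
[-0.002  0.155  0.007  0.559  0.417  0.001 -0.158  0.229] [-0.1 -0.  -0.   0.1  0.1  0.1 -0.1 -0.  -0.1]
0 0.05 ('L', [112.0, 2.0, -197.0], np.float64(0.13)) ('g1', [94.0, 8.0, -165.0], np.float64(0.0)) ('g2', [66.0, 1.0, -154.0], np.float64(0.0))
0 0.1 ('L', [36.0, -12.0, -143.0], np.float64(0.0)) ('g1', [1.0, -20.0, -92.0], np.float64(0.0)) ('g2', [13.0, -16.0, -112.0], np.float64(0.0))
0 0.13 ('L', [25.0, -16.0, -133.0], np.float64(0.0)) ('g1', [1.0, -23.0, -92.0], np.float64(0.0)) ('g2', [10.0, -19.0, -109.0], np.float64(0.0))
0 -0.1 ('L', [45.0, -3.0, -147.0], np.float64(11.77)) ('g1', [5.0, -1.0, -96.0], np.float64(0.03)) ('g2', [7.0, -1.0, -104.0], np.float64(2.77))
0.05 0.05 ('L', [121.0, -0.0, -205.0], np.float64(0.0)) ('g1', [73.0, 2.0, -153.0], np.float64(0.0)) ('g2', [71.0, -2.0, -159.0], np.float64(0.15))
0.05 0.1 ('L', [52.0, -11.0, -157.0], np.float64(0.0)) ('g1', [14.0, -16.0, -106.0], np.float64(0.0)) ('g2', [31.0, -12.0, -129.0], np.float64(0.0))
0.05 0.13 ('L', [37.0, -16.0, -145.0], np.float64
[... 730 characters left out ...]
 np.float64(0.87)) ('g1', [10.0, -1.0, -100.0], np.float64(5.27)) ('g2', [168.0, 2.0, -237.0], np.float64(8.18))
-0.1 0.05 ('L', [67.0, 3.0, -162.0], np.float64(0.0)) ('g1', [-17.0, -25.0, -70.0], np.float64(0.0)) ('g2', [-9.0, -19.0, -86.0], np.float64(0.0))
-0.1 0.1 ('L', [5.0, -17.0, -111.0], np.float64(0.0)) ('g1', [-15.0, -28.0, -73.0], np.float64(0.0)) ('g2', [-9.0, -23.0, -87.0], np.float64(0.0))
-0.1 0.13 ('L', [3.0, -20.0, -109.0], np.float64(0.0)) ('g1', [135.0, 23.0, -194.0], np.float64(0.0)) ('g2', [133.0, 20.0, -199.0], np.float64(0.0))
-0.1 -0.1 ('L', [4.0, -0.0, -109.0], np.float64(2.6)) ('g1', [51.0, 15.0, -131.0], np.float64(0.0)) ('g2', [23.0, 7.0, -118.0], np.float64(0.0))
```

The model fits to 0.1 mm. Lean -0.1 with tilt 0.08 gives comfortable joints. I move there 10 mm downslope, via more tilt.

```bash
python3 - <<'E'
from k import *
to(10,0,22,.1,.13);to(10,0,22,0,.13);to(10,0,22,-.1,.13);to(10,0,15,-.1,.08)
E
```

```text
shift [ 5.8 -0.1 -0.2] turn [0.001 0.079 0.   ]
tip now u,v,h [-1.3  0.1 21. ] j [  13.   11.  -53.   78.  -10. -177.] f [-0.   0.1 -0.2]
shift [ 5.8 -7.1  0.2] turn [-0.099  0.079 -0.009]
tip now u,v,h [-1.3  0.1 21. ] j [  13.   11.  -53.   78.  -10. -177.] f [-0.   0.1 -0.2]
shift [  5.7 -13.9   1.2] turn [-0.198  0.079 -0.018]
tip now u,v,h [-1.3  0.1 21. ] j [  13.   11.  -53.   78.  -10. -177.] f [-0.   0.1 -0.2]
shift [  8.8 -13.3   8. ] turn [-0.199  0.029 -0.013]
tip now u,v,h [-1.3  0.1 21. ] j [  13.   11.  -53.   78.  -10. -177.] f [-0.   0.1 -0.2]
```

```bash
python3 -m pendant '[[[3,0,0],[0,0.04,0]],[[5.8,0,0],[0,0.079,0]],[[5.8,-2,0],[-0.03,0.079,-0.003]],[[5.8,-5,0],[-0.065,0.079,-0.006]],[[5.8,-7,0],[-0.1,0.079,-0.009]],[[5.8,-10.5,0.5],[-0.15,0.079,-0.014]],[[5.7,-13.9,1],[-0.198,0.079,-0.018]],[[8.8,-13.3,8],[-0.199,0.029,-0.013]],[[8.8,-13.3,8],[-0.199,0.029,-0.013]],[[8.8,-13.3,8],[-0.199,0.029,-0.013]]]' | grep -E "time|wrist"
python3 - <<'E'
from k import *
to(1,0,4,-.1,.08)
E
```

```text
time_s: 10.05
wrist_force: [0.4, 0.5, 0.3]
shift [-10.7  -1.    9.9] turn [-0.001 -0.002  0.001]
tip now u,v,h [11.  -0.1 14.8] j [  22.   12.  -39.    8.  -15. -115.] f [-0.5  0.5 -0.1]
```

```bash
cat >q.py <<'E'
from k import *
import sys
to(1,0,float(sys.argv[1]) if len(sys.argv)>1 else 4,-.1,.08)
E
python3 -m pendant '[[[-6,-0.5,4],[0,0,0]],[[-10.5,-1,9.5],[0,0,0]],[[-10.5,-1,9.5],[0,0,0]],[[-10.5,-1,9.5],[0,0,0]]]' >/dev/null; python3 q.py|tail -1
for i in 1 2 3 4; do python3 -m pendant '[[[-0.15,-0.2,2],[0,0,0]],[[-0.15,-0.2,2],[0,0,0]],[[-0.15,-0.2,2],[0,0,0]]]' >/dev/null; python3 q.py|tail -1; done
```

```text
tip now u,v,h [ 0.7 -0.1  4.1] j [  21.   14.  -38.    7.  -15. -114.] f [0.1 0.5 0.6]
tip now u,v,h [ 1.  -0.1  2.5] j [  21.   14.  -38.    7.  -15. -114.] f [-0.2 -0.6 -0.2]
tip now u,v,h [ 0.8 -0.1  0.5] j [  21.   14.  -38.    8.  -14. -114.] f [-0.2  0.7 -0.3]
tip now u,v,h [ 0.8 -0.1 -1.6] j [  21.   14.  -38.    8.  -14. -114.] f [-0.2 -0.  -0.6]
tip now u,v,h [ 0.8 -0.1 -3.6] j [  21.   15.  -38.    8.  -14. -114.] f [0.3 0.6 0.1]
```

```bash
for i in 1 2 3 4; do python3 -m pendant '[[[-0.15,-0.2,2],[0,0,0]],[[-0.15,-0.2,2],[0,0,0]],[[-0.15,-0.2,2],[0,0,0]]]' >/dev/null; python3 q.py|tail -1; done
```

```text
tip now u,v,h [ 0.8 -0.1 -5.6] j [  21.   15.  -38.    8.  -14. -114.] f [ 0.2 -0.6  0.6]
tip now u,v,h [ 0.8 -0.1 -7.4] j [  21.   15.  -38.    8.  -13. -114.] f [-0.5 -0.6 -5.8]
tip now u,v,h [ 0.7 -0.1 -9.1] j [  21.   15.  -38.    8.  -13. -114.] f [ 1.1 -0.5 -9.9]
tip now u,v,h [  0.7  -0.1 -10.9] j [  21.   16.  -38.    8.  -13. -114.] f [  0.9   0.3 -10.9]
```

The left cap gives easily to about 8 mm and then takes about 9-10 N: it is ENGAGED. I press it home.

```bash
python3 -m pendant '[[[-0.1,-0.15,1.5],[0,0,0]],[[-0.2,-0.3,3],[0,0,0]],[[-0.2,-0.3,3],[0,0,0]],[[-0.2,-0.3,3],[0,0,0]]]' >/dev/null; python3 q.py|tail -1
for i in 1 2; do python3 -m pendant '[[[-0.1,-0.1,1],[0,0,0]],[[-0.1,-0.1,1],[0,0,0]],[[-0.1,-0.1,1],[0,0,0]]]' >/dev/null; python3 q.py|tail -1; done
```

```text
tip now u,v,h [  0.6  -0.1 -13.2] j [  21.   16.  -38.    8.  -12. -114.] f [  2.3   0.1 -17.5]
tip now u,v,h [  0.6  -0.2 -13.7] j [  21.   16.  -38.    8.  -12. -114.] f [  3.3   1.9 -22.5]
tip now u,v,h [  0.6  -0.2 -14.1] j [  21.   16.  -38.    8.  -12. -114.] f [  3.9   2.  -29.3]
```

That is the hard stop (29 N). I release, retract, and move to the bar's -y side while staying above the bar.

```bash
python3 -m pendant '[[[1,1.5,-15],[0,0,0]],[[3,4,-40],[0,0,0]],[[5,5.5,-60],[0,0,0]],[[6,6,-65],[0,0,0]],[[6,6,-65],[0,0,0]]]' | grep time
python3 - <<'E'
from k import *
c=wcap();cv2.imwrite("pics/w4.png",c["frame"][100:300,150:550,::-1].repeat(2,0).repeat(2,1))
to(5,-205,45,-.1,.08)
for v in(-150,-165,-180):print(v,proj(c,TOP+B@np.array([[22,v,-17],[-22,v,-17]]).T.T[0]/1e3),(proj(c,TOP+B@np.array([22,v,-17])/1e3)-[150,100])*2)
E
```

```text
time_s: 14.35
shift [   4.5 -203.7  -16.6] turn [-0.    -0.001  0.   ]
tip now u,v,h [ 2.  -0.7 48.5] j [  22.    8.  -37.    6.  -21. -114.] f [-0.   0.2  0.2]
-150 [[106.98928101 199.49279063]] [[-86.02143798 198.98558126]]
-165 [[ 91.45257621 199.77956513]] [[-117.09484758  199.55913026]]
-180 [[ 76.97621632 200.04964977]] [[-146.04756736  200.09929955]]
```

```bash
python3 - <<'E'
import cv2;im=cv2.imread("pics/w4.png");print(im.shape)
E
```

```text
(400, 800, 3)
```

View pics/w4.png

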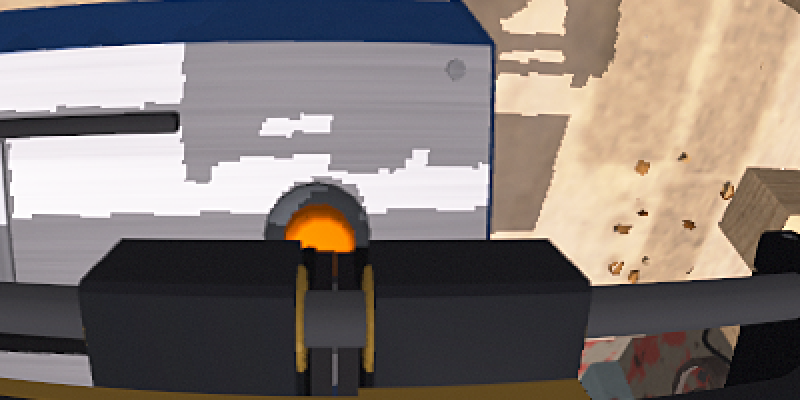

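This crop shows only the left cap; the bar is out of frame. The earlier pictures put it near v = -160, so v = -205 is clear of it. I move there and look.

```bash
python3 -m pendant '[[[1,-25,-2],[0,0,0]],[[2,-50,-4],[0,0,0]],[[3,-80,-6],[0,0,0]],[[4,-110,-8],[0,0,0]],[[4.5,-140,-10],[0,0,0]],[[4.5,-170,-12],[0,0,0]],[[4.5,-190,-15],[0,0,0]],[[4.5,-204,-16.5],[0,0,0]],[[4.5,-204,-16.5],[0,0,0]],[[4.5,-204,-16.5],[0,0,0]]]' | grep time
python3 - <<'E'
from k import *
c=wcap();cv2.imwrite("pics/w5.png",c["frame"][100:300,150:550,::-1].repeat(2,0).repeat(2,1))
to(2,-205,0,-.1,.08);to(2,-100,0,-.1,.08)
for v in(-150,-160,-170):print(v,(proj(c,TOP+B@np.array([22,v,-17])/1e3)-[150,100])*2)
E
```

```text
time_s: 15.4
shift [-7.2 -4.4 43.6] turn [ 0.    -0.003 -0.   ]
tip now u,v,h [   5.8 -205.    44.3] j [ -7.  14. -22. -17. -33. -67.] f [ 0.4 -0.1  0.9]
shift [ -8.  100.1  54.1] turn [ 0.    -0.003 -0.   ]
tip now u,v,h [   5.8 -205.    44.3] j [ -7.  14. -22. -17. -33. -67.] f [ 0.4 -0.1  0.9]
-150 [[491.52849816 204.92499834]]
-160 [[463.45564832 205.57162251]]
-170 [[434.55711592 206.2176848 ]]
```

View pics/w5.png

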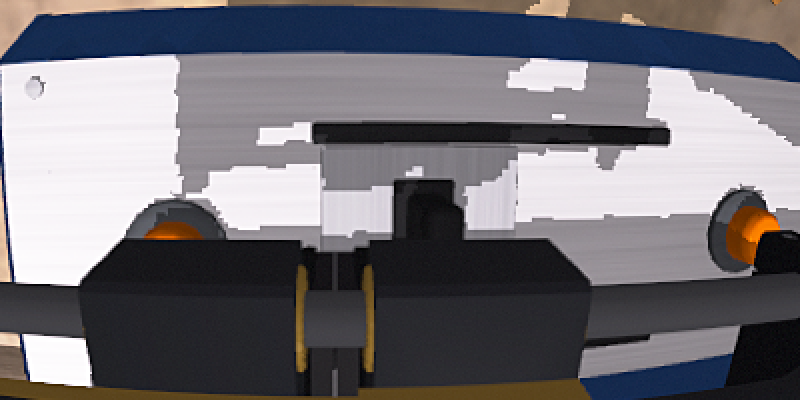

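The bar's top is at about (440,205), so v ≈ -168. The tip at -205 clears both it and the right cap. I go down beside the bar, then push.

```bash
python3 -m pendant '[[[-2,-1,10],[0,0,0]],[[-4,-2,22],[0,0,0]],[[-6,-3.5,34],[0,0,0]],[[-7,-4.4,42],[0,0,0]],[[-7,-4.4,42.5],[0,0,0]],[[-7,-4.4,42.5],[0,0,0]]]' >/dev/null; python3 q.py|tail -1
python3 -m pendant '[[[0,4,0.4],[0,0,0]],[[0,8,0.8],[0,0,0]],[[0,12,1.2],[0,0,0]],[[0,16,1.6],[0,0,0]],[[-0.1,20,2],[0,0,0]],[[-0.1,24,2.4],[0,0,0]],[[-0.2,28,2.8],[0,0,0]],[[-0.2,32,3.2],[0,0,0]],[[-0.2,32,3.2],[0,0,0]]]' >/dev/null; python3 q.py|tail -1
```

```text
tip now u,v,h [   1.4 -205.3    1.6] j [ -6.  18. -21. -19. -30. -65.] f [ 0.  -0.2 -0.5]
tip now u,v,h [   1.2 -172.7    2.1] j [ -2.  17. -24. -17. -27. -71.] f [-0.2  0.6  0.1]
```

```bash
python3 -m pendant '[[[0,5,0.5],[0,0,0]],[[0,10,1],[0,0,0]],[[-0.1,15,1.5],[0,0,0]],[[-0.1,20,2],[0,0,0]],[[-0.2,25,2.5],[0,0,0]],[[-0.2,30,3],[0,0,0]],[[-0.3,35,3.5],[0,0,0]],[[-0.3,35,3.5],[0,0,0]]]' >/dev/null; python3 q.py|tail -1
for i in 1 2; do python3 -m pendant '[[[0,4,0.4],[0,0,0]],[[0,8,0.8],[0,0,0]],[[0,8,0.8],[0,0,0]]]' >/dev/null; python3 q.py|tail -1; done
python3 - <<'E'
from k import *
c=wcap();cv2.imwrite("pics/w6.png",c["frame"][100:300,150:550,::-1].repeat(2,0).repeat(2,1))
E
```

```text
tip now u,v,h [   1.5 -137.1    2.1] j [  3.  16. -26. -14. -25. -77.] f [-0.4  0.7  0.3]
tip now u,v,h [   1.5 -129.5    2. ] j [  4.  16. -27. -13. -24. -79.] f [-0.2 -0.9  1. ]
tip now u,v,h [   1.4 -121.4    2.1] j [  5.  16. -28. -12. -24. -81.] f [-0.3 -0.4  0.2]
```

View pics/w6.png

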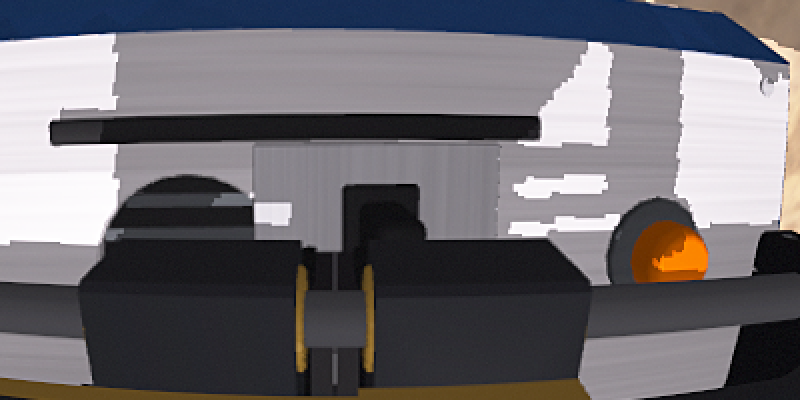

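The shutter is sliding and the port is uncovered (105-255). About 15 mm remains to the slot's end. I continue to the stop.

```bash
python3 -m pendant '[[[0,4,0.4],[0,0,0]],[[-0.1,8,0.8],[0,0,0]],[[-0.1,10,1],[0,0,0]],[[-0.1,10,1],[0,0,0]]]' >/dev/null; python3 q.py|tail -1
for i in 1 2 3 4 5; do python3 -m pendant '[[[0,3,0.3],[0,0,0]],[[0,3,0.3],[0,0,0]],[[0,3,0.3],[0,0,0]]]' >/dev/null; python3 q.py|tail -1; done
```

```text
tip now u,v,h [   1.4 -111.5    2.1] j [  6.  15. -28. -11. -23. -83.] f [ 1.  -0.3 -0.3]
tip now u,v,h [   1.4 -111.     2.1] j [  6.  15. -29. -10. -23. -84.] f [  0.3 -11.1   0.7]
tip now u,v,h [   1.4 -110.6    2.2] j [  7.  15. -29. -10. -22. -84.] f [  0.  -24.3   3. ]
tip now u,v,h [   1.4 -110.2    2.2] j [  7.  15. -29.  -9. -22. -85.] f [ -0.4 -36.6   3.7]
tip now u,v,h [   1.4 -109.9    2.3] j [  7.  15. -30.  -9. -22. -86.] f [ -0.8 -51.6   5. ]
tip now u,v,h [   1.4 -109.6    2.3] j [  7.  15. -30.  -8. -21. -86.] f [ -1.4 -65.3   8.1]
```

The stop is reached at v = -111. I back off and retract.

```bash
python3 -m pendant '[[[0,-10,-1],[0,0,0]],[[0,-25,-2.5],[0,0,0]],[[0,-40,-4],[0,0,0]],[[1,-40,-15],[0,0,0]],[[4,-38,-35],[0,0,0]],[[6,-36,-55],[0,0,0]],[[10,-35,-75],[0,0,0]],[[10,-35,-75],[0,0,0]],[[10,-35,-75],[0,0,0]]]' | grep -E "time|wrist"
python3 - <<'E'
from k import *
c=wcap();cv2.imwrite("pics/w7.png",c["frame"][100:300,150:550,::-1].repeat(2,0).repeat(2,1))
to(0,0,0)
E
```

```text
time_s: 21.2
wrist_force: [-0.2, 0.7, -0.5]
shift [-10.6 144.5  87.9] turn [ 0.2   -0.03   0.014]
tip now u,v,h [   5.6 -138.7   73.6] j [  3.   8. -27. -11. -32. -81.] f [-0.1  0.1  0.2]
```

View pics/w7.png

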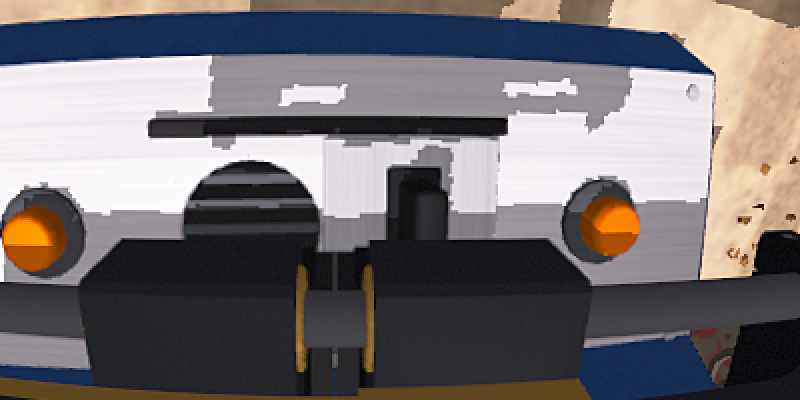

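The port at (185-320) is fully uncovered, the shutter stands at the end of its slot, and the gripper touches nothing. I hand the job in.

```bash
python3 -c "
from station import r
print(r.finish_job())"
```

```text
the job is handed in; nothing more can be done
None
```

The left lock was the engaged one, so I clicked it free (the right was already free), pushed the shutter open to its stop and handed the job in at about 21 s with the arm clear; no verdict came back.

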